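# Ease the spring clip off a vegetable-cutter cover pin with a forked wedge

### The job

The vegetable cutter's cover has to come apart for cleaning. Take the forked wedge by its handle, set it flat on the cover with its tines pointing at the closed end of the spring clip (the end facing the robot), and gently slide it along the cover, one tine on each side of the pin, under the clip's two feet until the clip spreads over the pin's head and comes right off, staying close by. Then let go and leave the wedge there; work the clip only with the wedge, never with the fingers.

Things in the scene. Friction and masses are not known exactly. Their poses are not given: they have to be found in the camera images.
- fork_grip (a point): Handle centre of the white forked wedge (a like wedge has no slot). 56 mm above its flat underside; handle 26 (x) x 24 (y) mm, 38 to 74 mm up, on a heel 28 x 60 mm. x points to the tine tips, 115 mm ahead; z up. Open slot 30 mm wide, from 15 mm ahead; tines 15 mm wide, tops sloping straight from 3 mm thick at the tips to 39 mm at the heel. Loose, 140 g.
- pin (a point): Top centre of the upright pin, 29 mm above the fixed cover plate (200 x 130, 12 mm thick). Pin 16 mm thick, head 22 mm across y, on a block 26 x 24, 14 mm high. The clip's closed end is on the pin's -x side: the wedge slides in along +x (y across, z up). Plate reaches from 110 mm behind to 90 mm ahead of the pin, 65 mm each side.
- clip_mid (a point): Middle of the steel U clip round the pin, 17 mm above the plate; axes as the pin's. 30 mm wide, closed end at x -16 mm. Outside each leg, 14 to 24 mm off axis, a sloping foot (as the wedge's slope), 9 mm above the plate at mid-length. Lifts from when the tine tips are 17 mm past the pin; pops off by 60, push to 65-80; slot end touches at 84. Takes under 15 N.
- clip_left (a joint): How far the clip's left (+y) leg is spread outwards, m: about 0 when fitted, 0.003 over the pin's head, -0.0015 when free; a light spring closes it.
There are look-alikes about, which are no part of the job. What is shaped like the part that bears fork_grip but blue is not meant. What is shaped like the part that bears pin but green is not meant.

How it is judged:
By the outcome, as a careful person would: the job done as asked, in the order asked, and still so for the second after the job is handed in, with the robot touching nothing.
It also fails if it takes over 45 s, if anything falls off the work surface, if the arm or the gripper's body presses on something with over 40 N, if the wrist force passes 120 N, or if a joint passes its speed limit or range.

### The arm

A 6-joint arm with a two-finger parallel gripper is mounted at the origin on the work surface. World frame = base frame: x ahead of the robot, y to its left, z up, the work surface at z = 0. Lengths are in m, angles in rad, forces in N, time in s.
With the tool pointing down it reaches from about 0.225 to 0.875 m from the base axis. Payload 3.4 kg.
Tool frame: the origin (TCP) lies at the very end of the fingers, on their centre line; the grasp point (between the pads) lies 19 mm behind it; z points along the fingers, y is the direction in which the jaws open and shut (so a half turn about z gives the same grasp; the last joint's range is limited). The gripper opens to 85 mm and grips with 20 to 120 N. Pads are 22 mm wide; open, the fingers measure 114 mm over their backs; the gripper's body (76 mm by 85 mm) begins 54 mm behind the grasp point. The pads swing forward as they close: fully open they stand 13 mm farther back than shut.
Start: joints at [1.025, 0.276, 1.505, -0, 1.361, -0.121], TCP at [0.237, 0.524, 0.231] pointing down, gripper open.
Joint ranges: [-2.89, 2.89], [-0.75, 2.08], [0.22, 2.7], [-1.18, 4.32], [0.11, 2.71], [-2.7, 2.7]. Speed limits (rad/s): [2.57, 2.57, 3.14, 3.14, 3.14, 3.14].

### API

Orientations are given as a unit quaternion [w, x, y, z].
In Python, from rig import get_state, get_image, camera_model, sign_off gives the robot as it stands. The module is installed in compiled form; this text tells all that it offers.
- The arm moves only by the tool drive_tool, never from a script. Its argument "motion" is text: rows parted by semicolons, each of 7 numbers parted by spaces: the turn, a rotation vector about the tool's x, y, z in degrees, then the shift along the tool's x, y, z in m, then the opening in per cent of the stroke, from 0 (shut) to 100 (fully open). In form: wx wy wz tx ty tz hand; .... A call has 1 to 12 rows; each row shifts and turns the pose as measured when the row begins, along the tool's axes as they then stand; what a row does not reach is not made up. A row lasts 1/8 s, in which the tool goes at most 62.5 mm and 10.7 degrees, less where a joint would pass 70% of its speed; a pose out of reach is approached as far as the arm can. A call is refused whole if a number of a shift passes 0.0625 or a number of a turn 10.7, either way. A call with a gripper value outside its range is refused whole. The fingers move at their own pace and stop on an object; "newtons" is the grip in N (left out, the last holds). Time passes only in rows, so rows that do not move let the fingers close. It gives the time, the measured TCP pose, the force and the opening at its end, in the units of the state.
- get_state(): the state, without advancing time (a new reading comes with each control period).
- get_image(name): name is "scene" or "top" or "wrist"; returns (picture, depth): 384x512x3 uint8, red, green, blue; 384x512 float32, m along the optical axis (not along the pixel's ray), 0 where there is no reading.
- camera_model(name): a dict with "camera_matrix" (3x3 intrinsics, pixels), "D" ([k1, k2, p1, p2, k3] as OpenCV has them; the pictures are not rectified), "cam_to_world" (4x4, takes a point from camera to world coordinates); the wrist camera has in their place "T_tool_cam" (4x4, takes a point from camera to tool coordinates, whose origin is the TCP and whose axes are the flange's). Camera axes: x right, y up, looking along -z (the intrinsics and any distortion apply to the point x, -y, -z); pixel columns grow to the right and rows downward; lengths in m; the calibration is good to about 2 mm. A picture is of the moment at which its call begins: read the wrist's pose just before it. camera_model takes no time and is no camera call.
- sign_off(): hands the job in, once; it reports no verdict.
The state is a dict: "clock": time; "qpos": joint angles; "qd": joint speeds; "effort": joint torques, N m; "position": TCP position; "ee_rot": TCP orientation; "contact_force": force on the tool from outside, world axes, zero at the start; "moment": the same for the moment, N m; "width": finger opening in m.
Only numpy, scipy, OpenCV 4.12 (cv2) and the standard library are available. Lean on these libraries where they do the work, as an engineer would, in place of code of your own. Each camera call takes 0.05 s, during which the arm holds its last target.

## Working session

There is one attempt and no reset: what is moved stays moved. The work goes in short steps, Python scripts to look and compute and a tool call to move; the robot and the scene stay as the last step left them, time stands still between calls to the robot, and variables do not carry over. Pictures are saved under pics/ and viewed, and the job is handed in when it is done.

Besides the shell and the picture viewer there is one more tool, called after "Request:" in YAML: its name, and indented under it one key for each argument. drive_tool: Moves the arm, as the interface text tells. Its arguments: {"type":"object","properties":{"motion":{"type":"string"},"newtons":{"type":"number"}},"required":["motion"]}

```bash
mkdir -p pics
cat > h.py <<'E'
import numpy as np, cv2, pickle
from rig import get_state,get_image,camera_model
from scipy.spatial.transform import Rotation as R
def snap(name,tag):
    s=get_state(); p,d=get_image(name); cv2.imwrite(f'pics/{tag}.png',p[:,:,::-1]); m=camera_model(name)
    if 'cam_to_world' in m: T=np.array(m['cam_to_world'])
    else:
        q=s['ee_rot']; W=np.eye(4); W[:3,:3]=R.from_quat([q[1],q[2],q[3],q[0]]).as_matrix(); W[:3,3]=s['position']; T=W@np.array(m['T_tool_cam'])
    pickle.dump((p,d,np.array(m['camera_matrix']),np.array(m['D'],float),T),open(f'pics/{tag}.pkl','wb'))
def load(tag): return pickle.load(open(f'pics/{tag}.pkl','rb'))
def rays(tag,uv):
    p,d,K,D,T=load(tag); n=cv2.undistortPoints(np.array(uv,float).reshape(-1,1,2),K,D).reshape(-1,2)
    v=np.c_[n[:,0],-n[:,1],-np.ones(len(n))]; return T[:3,3],v@T[:3,:3].T
def onz(tag,uv,z):
    o,v=rays(tag,uv); return o+v*((z-o[2])/v[:,2])[:,None]
def dep(tag,uv):
    p,d,K,D,T=load(tag); o,v=rays(tag,uv); uv=np.array(uv,int).reshape(-1,2)
    return o+v*d[uv[:,1],uv[:,0]][:,None]
def cloud(tag):
    p,d,K,D,T=load(tag); h,w=d.shape; u,v=np.meshgrid(np.arange(w),np.arange(h)); 
    P=dep(tag,np.c_[u.ravel(),v.ravel()]).reshape(h,w,3); P[d==0]=np.nan; return P
E
python3 - <<'E'
from h import *
np.set_printoptions(suppress=True,precision=4)
print(get_state()); snap('scene','s0'); snap('top','t0'); print(load('t0')[4],load('s0')[4])
E
```

```text
{'clock': 0.0, 'qpos': array([ 1.025 ,  0.2766,  1.5062,  0.    ,  1.3607, -0.121 ]), 'qd': array([ 0.002 , -0.0008, -0.0002,  0.0002, -0.0004,  0.0008]), 'effort': array([  0.0006, -41.6772, -24.5799,  -0.0002,   0.011 ,  -0.    ]), 'position': array([0.2367, 0.5234, 0.2304]), 'ee_rot': array([-0.0003,  0.2108,  0.9775, -0.0009]), 'contact_force': array([ 0.1999,  0.0149, -0.2038]), 'moment': array([ 0.0544,  0.0081, -0.013 ]), 'width': 0.08520423840746981}
[[-0.0143  0.9931 -0.116   0.325 ]
 [-0.9999 -0.0144 -0.0001 -0.0087]
 [-0.0017  0.116   0.9932  1.0686]
 [ 0.      0.      0.      1.    ]] [[-0.2839 -0.7631  0.5806  0.9128]
 [ 0.9588 -0.2338  0.1615  0.1309]
 [ 0.0125  0.6025  0.798   0.7044]
 [ 0.      0.      0.      1.    ]]
```

View pics/t0.png

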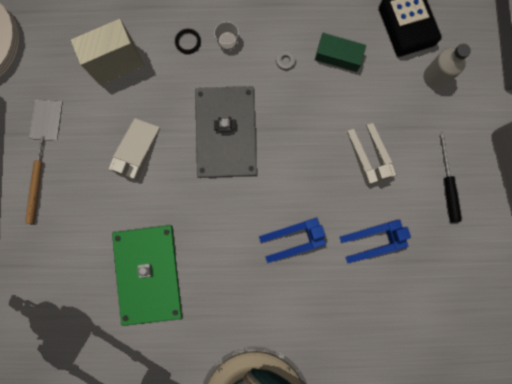

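View pics/s0.png

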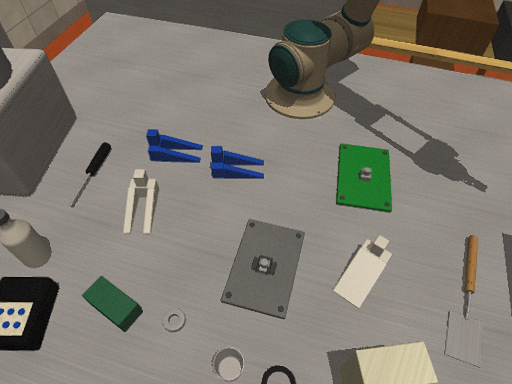

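Top view: the white slotted fork is at (372,155), the look-alikes are a white slab wedge at (134,150) and blue forks at (293,240) and (375,240). The grey plate with the pin is at (225,125); the green look-alike plate is at (146,272). I choose the white slotted fork and the grey plate, and check both in a close crop.

Run:
```python
from h import *
np.set_printoptions(suppress=True,precision=4)
p=load('t0')[0][:,:,::-1]
a=cv2.resize(p[115:195,335:415],(400,400),interpolation=cv2.INTER_CUBIC); b=cv2.resize(p[80:185,180:270],(343,400),interpolation=cv2.INTER_CUBIC)
cv2.imwrite('pics/c0.png',np.hstack([a,b]))
P=cloud('t0'); 
# white fork
reg=np.zeros(P.shape[:2],bool); reg[110:200,335:410]=1
m=reg&(p.min(2)>140)
print(m.sum(), 'z pct',np.nanpercentile(P[m][:,2],[2,50,90,98]))
for lo,hi in((.06,.09),(.003,.045)):
    q=P[m&(P[...,2]>lo)&(P[...,2]<hi)]; print(lo,len(q),q.mean(0),q.min(0),q.max(0))
# plate
reg[:]=0; reg[75:190,185:265]=1
m=reg&(p.max(2)<90)&(P[...,2]<.02)&(P[...,2]>.006)
c=max(cv2.findContours(m.astype(np.uint8),0,2)[0],key=cv2.contourArea); r=cv2.minAreaRect(c); print(r); bx=cv2.boxPoints(r); X=onz('t0',bx,.012);print(X,np.linalg.norm(X[1]-X[0]),np.linalg.norm(X[2]-X[1]),X.mean(0))
q=P[reg&(P[...,2]>.028)];print('pin',len(q),q.mean(0),q.min(0),q.max(0))
```

```text
709 z pct [0.0046 0.0315 0.0731 0.0759]
0.06 122 [ 0.4763 -0.2748  0.0738] [ 0.4623 -0.2885  0.0691] [ 0.4898 -0.2618  0.0802]
0.003 580 [ 0.5232 -0.258   0.0255] [ 0.4592 -0.3028  0.003 ] [ 0.5911 -0.2164  0.0431]
((225.65000915527344, 125.55000305175781), (77.02127075195312, 58.77452087402344), 87.87889862060547)
[[ 0.6753  0.1214  0.012 ]
 [ 0.6781 -0.0084  0.012 ]
 [ 0.5057 -0.0121  0.012 ]
 [ 0.5028  0.1148  0.012 ]] 0.12984084493646494 0.17243858219543726 [0.5905 0.0539 0.012 ]
pin 207 [0.5842 0.0543 0.0347] [0.5714 0.0305 0.0281] [0.6034 0.0779 0.0454]
```

View pics/c0.png

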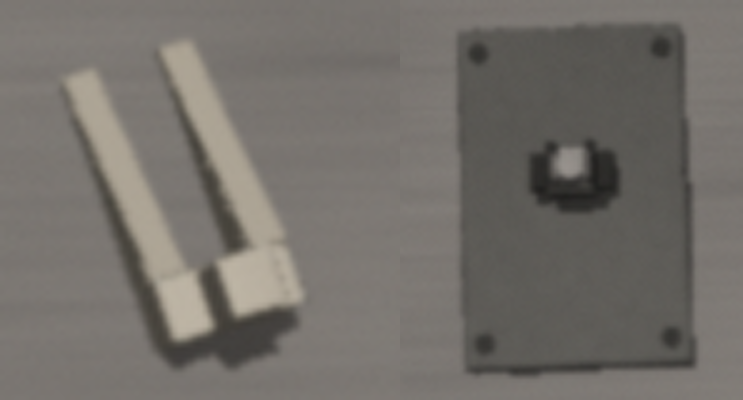

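The crop shows that the white fork's slot is open between two tines pointing up-left, and that the grey plate bears a bright pin with a dark clip. Next: the fork axis, the wrist camera mount and the first translation.

```bash
cat >> h.py <<'E'
def tool(d,s=None):
    s=s or get_state(); q=s['ee_rot']; M=R.from_quat([q[1],q[2],q[3],q[0]]).as_matrix(); return M.T@np.array(d)
def az():
    q=get_state()['ee_rot']; M=R.from_quat([q[1],q[2],q[3],q[0]]).as_matrix(); return np.degrees(np.arctan2(M[1,0],M[0,0])),M[:,2]
E
python3 - <<'E'
from h import *
np.set_printoptions(suppress=True,precision=4)
print(np.array(camera_model('wrist')['T_tool_cam']),camera_model('wrist')['camera_matrix'],az())
p=load('t0')[0]; P=cloud('t0')
reg=np.zeros(P.shape[:2],bool); reg[110:200,335:410]=1
m=reg&(p.min(2)>140)&(P[...,2]<.034)&(P[...,2]>.001)
n,l,st,ce=cv2.connectedComponentsWithStats(m.astype(np.uint8))
for i in range(1,n):
    if st[i,4]>60:
        q=P[l==i]; c=q.mean(0); w,v=np.linalg.eigh(np.cov((q-c)[:,:2].T)); print(st[i],c,np.degrees(np.arctan2(v[1,1],v[0,1])))
d=np.array([.50,.054,.28])-get_state()['position']; print(d,tool(d))
E
```

```text
[[ 0.0012  0.9656  0.2601  0.0667]
 [ 1.     -0.0009 -0.0013 -0.0005]
 [-0.0011  0.2601 -0.9656 -0.1426]
 [ 0.      0.      0.      1.    ]] [[270.2325   0.     255.9694]
 [  0.     270.2325 192.2912]
 [  0.       0.       1.    ]] (np.float64(155.66069064562512), array([-0.0009, -0.0014, -1.    ]))
[368 124  20  35 192] [ 0.5507 -0.2755  0.0188] -163.34433086697604
[349 130  21  36 198] [ 0.5367 -0.2329  0.0192] -163.3393272833132
[ 0.2632 -0.4695  0.0495] [-0.4333 -0.3193 -0.049 ]
```

Request:
drive_tool:
  motion: "0 0 0 -0.048 -0.0355 -0.0055 100;0 0 0 -0.048 -0.0355 -0.0055 100;0 0 0 -0.048 -0.0355 -0.0055 100;0 0 0 -0.048 -0.0355 -0.0055 100;0 0 0 -0.048 -0.0355 -0.0055 100;0 0 0 -0.048 -0.0355 -0.0055 100;0 0 0 -0.048 -0.0355 -0.0055 100;0 0 0 -0.048 -0.0355 -0.0055 100;0 0 0 -0.048 -0.0355 -0.0055 100;0 0 0 0 0 0 100"

```text
clock: 1.35
position: [0.5069, 0.0409, 0.2777]
ee_rot: [-0.001, 0.209, 0.978, -0.002]
contact_force: [-0.0, 0.0, -1.2]
width: 0.0849
```

Run:
```python
from h import *
np.set_printoptions(suppress=True,precision=4)
snap('wrist','w1'); s=get_state(); print(s['position'],az(),s['qpos'],s['clock'])
```

```text
[0.5054 0.0428 0.2775] (np.float64(155.97247158337956), array([-0.0046, -0.0023, -1.    ])) [-0.051   0.1519  1.5557 -0.0026  1.4384 -1.2021] 1.4
```

View pics/w1.png

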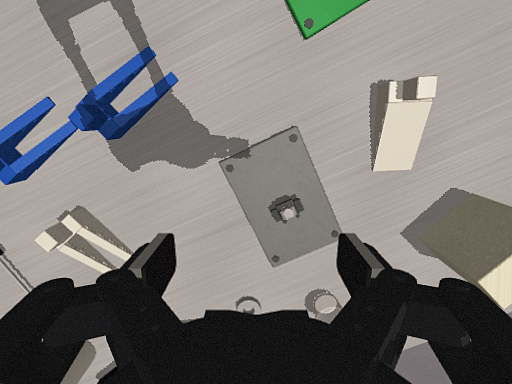

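Wrist view: the plate centres on about (282,195), with the pin at (288,212). I measure the plate corners and the pin here.

Run:
```python
from h import *
np.set_printoptions(suppress=True,precision=4)
p=load('w1')[0]; P=cloud('w1')
reg=np.zeros(P.shape[:2],bool); reg[115:275,210:350]=1
m=reg&(P[...,2]>.007)&(P[...,2]<.05); m[:, :]=cv2.morphologyEx(m.astype(np.uint8),cv2.MORPH_OPEN,np.ones((5,5)))>0
n,l,st,ce=cv2.connectedComponentsWithStats(m.astype(np.uint8)); i=1+np.argmax(st[1:,4]); m=l==i; print(st[i], 'plate z',np.nanmedian(P[m][:,2]))
q=P[m][:,:2]; q=q[~np.isnan(q[:,0])]
r=cv2.minAreaRect(q.astype(np.float32)*1000); print(r)
print(cv2.boxPoints(r))
c=max(cv2.findContours(m.astype(np.uint8),0,2)[0],key=cv2.contourArea)
e=onz('w1',c.reshape(-1,2),.012)[:,:2]; r=cv2.minAreaRect((e*1000).astype(np.float32)); print('rayplane',r)
for t in('w1','t0'):
    PP=cloud(t); g=load(t)[0]
    k=(abs(PP[...,0]-.59)<.05)&(abs(PP[...,1]-.054)<.05)
    for lo,hi in((.036,.06),(.026,.036),(.016,.026)):
        z=PP[k&(PP[...,2]>lo)&(PP[...,2]<hi)]; print(t,lo,len(z),z.mean(0),z.min(0),z.max(0))
# bright pin top
hh=(p.min(2)>120)&m; ys,xs=np.where(hh); 
n,l,st,ce=cv2.connectedComponentsWithStats(hh.astype(np.uint8)); print(st[1:],ce[1:]); j=1+np.argmax(st[1:,4]); print('pin',onz('w1',ce[j],.041), np.nanmedian(P[l==j],0))
cv2.imwrite('pics/c1.png',cv2.resize(p[170:250,250:330,::-1],(560,560),interpolation=cv2.INTER_CUBIC))
```

```text
[ 220  127  120  140 9765] plate z 0.012078822866457117
((577.0681762695312, 54.979469299316406), (199.74557495117188, 130.25465393066406), 1.39140784740448)
[[475.6434 117.6625]
 [478.8063 -12.5538]
 [678.4929  -7.7035]
 [675.3301 122.5127]]
rayplane ((576.64697265625, 55.1207275390625), (199.2689971923828, 129.19337463378906), 1.3115521669387817)
w1 0.036 142 [0.5867 0.0553 0.0399] [0.5795 0.0442 0.0364] [0.595  0.066  0.0422]
w1 0.026 319 [0.5819 0.0555 0.0309] [0.571  0.0317 0.026 ] [0.6039 0.0789 0.0357]
w1 0.016 65 [0.5922 0.0564 0.0238] [0.5739 0.0318 0.0163] [0.6004 0.0791 0.0259]
t0 0.036 75 [0.5864 0.0546 0.0398] [0.5714 0.0409 0.0361] [0.5954 0.0666 0.0454]
t0 0.026 159 [0.584  0.0543 0.031 ] [0.5719 0.0305 0.0262] [0.6044 0.0779 0.0359]
t0 0.016 76 [0.5934 0.053  0.0207] [0.5402 0.005  0.016 ] [0.6389 0.1005 0.026 ]
[[ 221  128  119  121 6036]
 [ 220  166    1    1    1]
 [ 221  168    1    1    1]
 [ 222  170    1    1    1]
 [ 223  172    1    1    1]
 [ 224  174    1    1    1]
 [ 225  176    1    1    1]
 [ 226  178    1    1    1]
 [ 227  180    1    1    1]
 [ 228  
[... 5071 characters left out ...]
85.5    251.5   ]
 [288.     251.5   ]
 [290.     251.    ]
 [301.     251.    ]
 [312.5    250.5   ]
 [264.     252.    ]
 [273.     252.    ]
 [279.     252.5   ]
 [282.     252.    ]
 [290.     253.    ]
 [292.     253.    ]
 [265.     254.    ]
 [272.     255.    ]
 [277.     254.    ]
 [279.5    255.5   ]
 [281.     254.    ]
 [288.     255.    ]
 [302.     255.    ]
 [269.5    256.5   ]
 [291.     256.    ]
 [293.     256.    ]
 [300.     256.    ]
 [267.     258.    ]
 [270.     259.    ]
 [280.     259.    ]
 [294.5    258.    ]
 [268.     260.    ]
 [287.5    261.    ]
 [273.6667 263.1667]
 [278.     265.    ]
 [276.     266.    ]]
pin [[0.5407 0.0613 0.041 ]] [0.5422 0.0632 0.012 ]
```

View pics/c1.png

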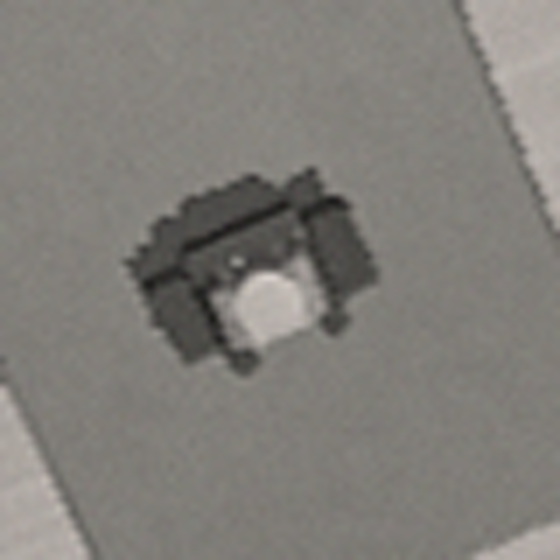

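Plate: 199.7 x 130.3 mm, centre (0.577, 0.055), yaw 1.4°. That puts the pin at (0.587, 0.055), matching its measured top (0.5867, 0.0553, 0.040). The closed end of the clip faces the robot. Next, to the fork.

Run:
```python
from h import *
d=np.array([.475,-.275,.24])-get_state()['position']; print(d,tool(d)/6)
```

```text
[-0.03043111 -0.31776137 -0.03745061] [-0.01695205 -0.05041124  0.00638782]
```

Request:
drive_tool:
  motion: "0 0 0 -0.017 -0.0505 0.006 100;0 0 0 -0.017 -0.0505 0.006 100;0 0 0 -0.017 -0.0505 0.006 100;0 0 0 -0.017 -0.0505 0.006 100;0 0 0 -0.017 -0.0505 0.006 100;0 0 0 -0.017 -0.0505 0.006 100;0 0 -10.2 0 0 0 100;0 0 -10.2 0 0 0 100;0 0 -10.2 0 0 0 100;0 0 -10.2 0 0 0 100;0 0 0 0 0 0 100"

```text
clock: 2.78
position: [0.4742, -0.2653, 0.2358]
ee_rot: [-0.005, -0.166, 0.986, 0.007]
contact_force: [-0.8, -0.8, 0.0]
width: 0.0857
```

Run:
```python
from h import *
np.set_printoptions(suppress=True,precision=4)
snap('wrist','w2'); s=get_state(); print(s['position'],az(),s['qpos'],s['clock'])
p=load('w2')[0]; P=cloud('w2')
near=(np.hypot(P[...,0]-.50,P[...,1]+.265)<.14)&(P[...,2]>.002)&(P[...,2]<.085)
h=P[near&(P[...,2]>.065)]
print('handle',len(h),h.mean(0),h.min(0),h.max(0), cv2.minAreaRect((h[:,:2]*1000).astype(np.float32)))
m=near&(P[...,2]<.034)
n,l,st,ce=cv2.connectedComponentsWithStats(m.astype(np.uint8))
for i in range(1,n):
    if st[i,4]>150:
        q=P[l==i]; c=q.mean(0); print(st[i],c,cv2.minAreaRect((q[:,:2]*1000).astype(np.float32)))
```

```text
[ 0.4741 -0.2652  0.2358] (np.float64(-160.89231510821983), array([-0.0115,  0.0127, -0.9999])) [-0.6403  0.2346  1.5516  0.0034  1.3722 -2.5453] 2.825
handle 473 [ 0.4738 -0.2742  0.0736] [ 0.4595 -0.2884  0.065 ] [ 0.4896 -0.2597  0.0762] ((474.5789794921875, -273.82232666015625), (26.50981903076172, 23.282947540283203), 18.3541259765625)
[244  84  52  10 208] [ 0.3677 -0.2752  0.022 ] ((366.69305419921875, -280.4241943359375), (6.674478530883789, 64.6807861328125), 15.301852226257324)
[223 184  13  59 572] [ 0.5461 -0.2756  0.0193] ((545.0560302734375, -277.5323486328125), (95.27767944335938, 17.11608123779297), 16.404024124145508)
[254 185  15  59 551] [ 0.5334 -0.2333  0.0195] ((533.1401977539062, -231.83665466308594), (92.28800964355469, 18.115135192871094), 16.991525650024414)
```

View pics/w2.png

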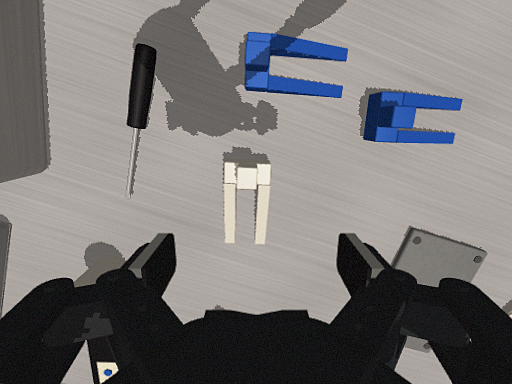

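Wrist view: handle at (247,177) and both tines pointing down the image, tips at (230,243) and (261,243). Handle (0.4745, -0.274, top 0.0736), yaw 16.7°; the size agrees (26.5 x 23.3).

```bash
cat >> h.py <<'E'
def plan(pos,azdeg,n=1):
    s=get_state(); q=s['ee_rot']; M=R.from_quat([q[1],q[2],q[3],q[0]]).as_matrix()
    a=np.radians(azdeg); G=np.c_[[np.cos(a),np.sin(a),0],[np.sin(a),-np.cos(a),0],[0,0,-1]]
    rv=np.degrees(R.from_matrix(M.T@G).as_rotvec()); t=M.T@(np.array(pos)-s['position'])
    print('clock',s['clock'],'pos',s['position'],'rv',rv,'t',t,'|',rv/n,t/n,'F',s['contact_force'],'w',s['width'])
E
python3 - <<'E'
from h import *
np.set_printoptions(suppress=True,precision=4)
plan([.4745,-.274,.11],196.7,3)
E
```

```text
clock 2.825 pos [ 0.4741 -0.2652  0.2358] rv [ 0.8945 -0.405   2.4046] t [ 0.0017 -0.0104  0.1257] | [ 0.2982 -0.135   0.8015] [ 0.0006 -0.0035  0.0419] F [-0.139   0.1591  0.0211] w 0.0850580323667482
```

Request:
drive_tool:
  motion: "0.9 -0.4 2.4 0 0 0 100;0 0 0 0.001 -0.004 0.04 100;0 0 0 0.001 -0.004 0.04 100;0 0 0 0 -0.001 0.04 100;0 0 0 0 0 0 100"

```text
clock: 3.45
position: [0.4765, -0.271, 0.1142]
ee_rot: [0.001, -0.14, 0.99, -0.001]
contact_force: [0.4, -0.1, 0.8]
width: 0.0854
```

Run:
```python
from h import *
np.set_printoptions(suppress=True,precision=4)
plan([.4745,-.274,.043],196.7,2)
```

```text
clock 3.45 pos [ 0.4765 -0.271   0.1142] rv [-0.103   0.1502 -0.6081] t [ 0.0029 -0.0022  0.0712] | [-0.0515  0.0751 -0.304 ] [ 0.0015 -0.0011  0.0356] F [ 0.375  -0.0546  0.7513] w 0.08538752727255117
```

Request:
drive_tool:
  motion: "0 0 -0.6 0.0015 -0.001 0.03 100;0 0 0 0.0015 -0.001 0.03 100;0 0 0 0 0 0.011 100;0 0 0 0 0 0 100"

```text
clock: 3.95
position: [0.4797, -0.2757, 0.0485]
ee_rot: [0.006, -0.144, 0.99, -0.005]
contact_force: [-0.0, 0.3, 0.2]
width: 0.0859
```

Run:
```python
from h import *
np.set_printoptions(suppress=True,precision=4)
plan([.4745,-.274,.043],196.7)
snap('wrist','w3')
```

```text
clock 3.95 pos [ 0.4797 -0.2757  0.0485] rv [-0.6413  0.5836 -0.1801] t [0.0045 0.0032 0.0054] | [-0.6413  0.5836 -0.1801] [0.0045 0.0032 0.0054] F [-0.0182  0.2545  0.1923] w 0.08588401020592787
```

View pics/w3.png

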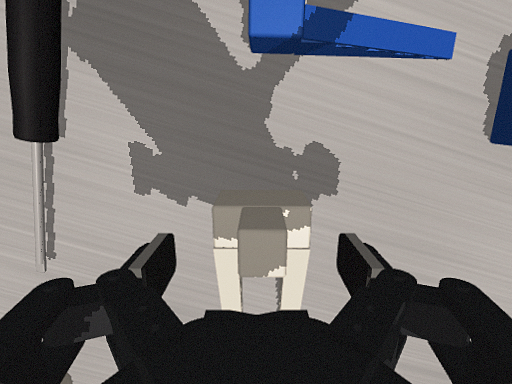

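The handle, at (263,240), sits between the open fingers, nearly centred. One small correction, then grip.

Request:
drive_tool:
  motion: "-0.6 0.6 -0.2 0.0045 0.003 0.005 100;0 0 0 0 0 0 100"

```text
clock: 4.25
position: [0.476, -0.2752, 0.0459]
ee_rot: [0.001, -0.145, 0.989, -0.002]
contact_force: [0.1, -0.3, -1.5]
width: 0.0852
```

Run:
```python
from h import *
np.set_printoptions(suppress=True,precision=4)
plan([.4745,-.274,.043],196.7)
```

```text
clock 4.25 pos [ 0.476  -0.2752  0.0459] rv [-0.2489  0.1245  0.0294] t [0.0011 0.0016 0.0029] | [-0.2489  0.1245  0.0294] [0.0011 0.0016 0.0029] F [ 0.069  -0.3171 -1.5144] w 0.08524826736667492
```

Request:
drive_tool:
  motion: "-0.2 0.1 0 0.001 0.0015 0.002 100;0 0 0 0 0 0 0;0 0 0 0 0 0 0;0 0 0 0 0 0 0;0 0 0 0 0 0 0;0 0 0 0 0 0 0;0 0 0 0 0 0 0;0 0 0 0 0 0 0"
  newtons: 50

```text
clock: 5.25
position: [0.475, -0.2744, 0.0447]
ee_rot: [0.001, -0.145, 0.989, -0.001]
contact_force: [0.2, 0.8, 0.1]
width: 0.0233
```

Run:
```python
from h import *
np.set_printoptions(suppress=True,precision=4)
plan([.4745,-.274,.17],196.7,2)
```

```text
clock 5.25 pos [ 0.475  -0.2744  0.0447] rv [-0.1167  0.0767  0.0148] t [ 0.0002  0.0002 -0.1253] | [-0.0583  0.0384  0.0074] [ 0.0001  0.0001 -0.0626] F [0.1968 0.7839 0.1184] w 0.02334813225487683
```

Gripped at 23.3 mm, with the TCP 44.7 mm above the underside. Lift, turn to the plate's yaw, and carry.

Request:
drive_tool:
  motion: "0 0 0 0 0 -0.02 0;0 0 0 0 0 -0.035 0;0 0 0 0 0 -0.035 0;0 0 0 0 0 -0.035 0;0 0 5 0 0 0 0;0 0 5 0 0 0 0;0 0 5 0 0 0 0;0 0 0 0 0 0 0"

```text
clock: 6.25
position: [0.4727, -0.2727, 0.1709]
ee_rot: [-0.002, -0.011, 1.0, 0.001]
contact_force: [0.4, -0.2, -2.0]
width: 0.0233
```

Run:
```python
from h import *
np.set_printoptions(suppress=True,precision=4)
plan([.437,.0515,.12],181.4,8)
```

```text
clock 6.25 pos [ 0.4727 -0.2727  0.1709] rv [ 0.1489 -0.2145 -0.116 ] t [0.0282 0.3248 0.0519] | [ 0.0186 -0.0268 -0.0145] [0.0035 0.0406 0.0065] F [ 0.3612 -0.1673 -1.9823] w 0.023326337880213523
```

Request:
drive_tool:
  motion: "0 0 0 0.003 0.025 0 0;0 0 0 0.004 0.045 0 0;0 0 0 0.004 0.045 0 0;0 0 0 0.004 0.045 0 0;0 0 0 0.004 0.045 0 0;0 0 0 0.004 0.045 0 0;0 0 0 0.003 0.045 0.01 0;0 0 0 0.002 0.025 0.015 0;0 0 0 0 0.005 0.015 0;0 0 0 0 0 0 0"

```text
clock: 7.5
position: [0.4254, 0.0714, 0.1302]
ee_rot: [-0.005, -0.018, 1.0, 0.005]
contact_force: [-0.3, 0.6, -1.6]
width: 0.0232
```

Run:
```python
from h import *
np.set_printoptions(suppress=True,precision=4)
plan([.437,.0515,.085],181.4,1)
```

```text
clock 7.5 pos [0.4254 0.0714 0.1302] rv [ 0.5993 -0.5332  0.6472] t [-0.0113 -0.0207  0.0449] | [ 0.5993 -0.5332  0.6472] [-0.0113 -0.0207  0.0449] F [-0.268   0.6196 -1.6193] w 0.02318961873131396
```

Request:
drive_tool:
  motion: "0.6 -0.5 0.6 -0.005 -0.01 0.01 0;0 0 0 -0.006 -0.01 0.02 0;0 0 0 0 0 0.015 0;0 0 0 0 0 0 0"

```text
clock: 8.0
position: [0.4387, 0.0487, 0.0846]
ee_rot: [0.002, -0.012, 1.0, -0.001]
contact_force: [-0.7, -0.3, -0.7]
width: 0.0232
```

Run:
```python
from h import *
np.set_printoptions(suppress=True,precision=4)
snap('wrist','w4');snap('top','t4')
plan([.437,.0515,.085],181.4,1)
```

```text
clock 8.1 pos [0.4398 0.049  0.0857] rv [-0.1554  0.4021 -0.0264] t [0.0028 0.0026 0.0007] | [-0.1554  0.4021 -0.0264] [0.0028 0.0026 0.0007] F [ 0.5065  0.2949 -0.2199] w 0.023473520708589518
```

View pics/w4.png

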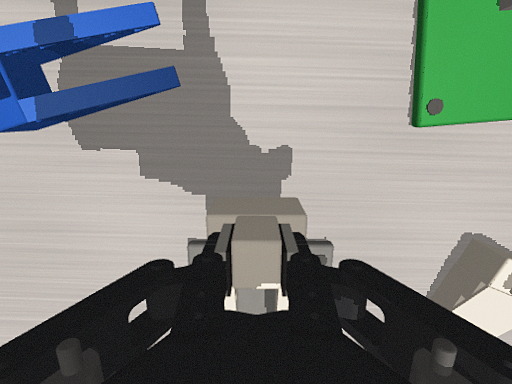

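View pics/t4.png

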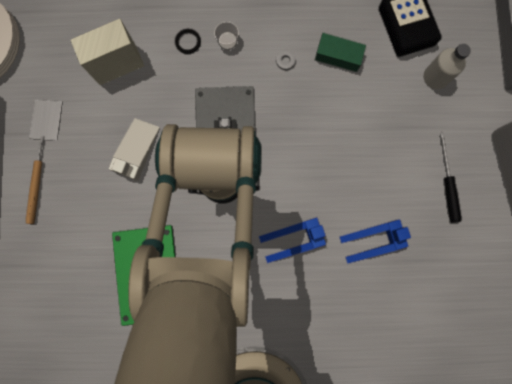

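The wrist camera shows only the heel and handle (256,245), and the arm hides the tines in the top view. The scene camera faces them.

Run:
```python
from h import *
np.set_printoptions(suppress=True,precision=4)
snap('scene','s4'); p=load('s4')[0]; P=cloud('s4')
cv2.imwrite('pics/c4.png',cv2.resize(p[180:330,200:350,::-1],(600,600),interpolation=cv2.INTER_CUBIC))
reg=(abs(P[...,0]-.49)<.09)&(abs(P[...,1]-.053)<.05)&(P[...,2]>.02)&(P[...,2]<.12)&(p.min(2)>110)
n,l,st,ce=cv2.connectedComponentsWithStats(reg.astype(np.uint8))
for i in range(1,n):
    if st[i,4]>40:
        q=P[l==i]; print(st[i],q.mean(0),q.min(0),q.max(0),cv2.minAreaRect((q[:,:2]*1000).astype(np.float32)))
q=P[(abs(P[...,0]-.587)<.02)&(abs(P[...,1]-.055)<.02)&(P[...,2]>.037)&(P[...,2]<.05)]; print('pin',len(q),q.mean(0),q.min(0),q.max(0))
```

```text
[253 194  42  57 826] [0.5011 0.0515 0.0629] [0.4313 0.0196 0.0415] [0.5582 0.0816 0.084 ] ((494.7374572753906, 50.31461715698242), (125.54541778564453, 60.220035552978516), 1.3266903162002563)
pin 74 [0.5894 0.056  0.0394] [0.5815 0.0449 0.037 ] [0.5968 0.0665 0.0418]
```

View pics/c4.png

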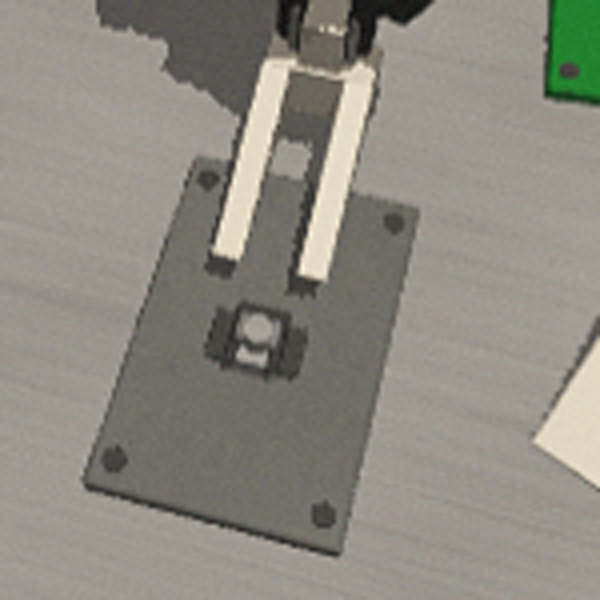

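Scene crop: the fork is held level above the plate with yaw 1.3° and width 60 mm, its tines aimed either side of the pin and tips about 30 mm short of it. The fork axis agrees with the TCP, so 2.5 mm of +y correction is left. Correct, then lower.

Request:
drive_tool:
  motion: "-0.1 0.4 0 0.0035 0.0026 0.005 0;0 0 0 0 0 0.008 0;0 0 0 0 0 0.007 0;0 0 0 0 0 0 0"

```text
clock: 8.65
position: [0.437, 0.0518, 0.0657]
ee_rot: [0.001, -0.012, 1.0, -0.001]
contact_force: [0.2, -0.5, -1.3]
width: 0.023
```

Run:
```python
from h import *
np.set_printoptions(suppress=True,precision=4)
plan([.437,.0515,.0567],181.4,1)
```

```text
clock 8.65 pos [0.437  0.0518 0.0657] rv [-0.0605  0.1499  0.0049] t [-0.     -0.0003  0.009 ] | [-0.0605  0.1499  0.0049] [-0.     -0.0003  0.009 ] F [ 0.2439 -0.5144 -1.2853] w 0.023005884725177263
```

Request:
drive_tool:
  motion: "0 0.2 0 0 0 0.005 0;0 0 0 0 0 0.003 0;0 0 0 0 0 0.001 0;0 0 0 0 0 0 0"

```text
clock: 9.15
position: [0.4379, 0.0518, 0.0567]
ee_rot: [0.0, -0.012, 1.0, -0.001]
contact_force: [0.7, -0.4, -0.2]
width: 0.0228
```

Run:
```python
from h import *
np.set_printoptions(suppress=True,precision=4)
plan([.437,.0515,.0567],181.4,1)
```

```text
clock 9.15 pos [0.4379 0.0518 0.0567] rv [-0.0711  0.0342  0.0184] t [ 0.0009 -0.0003  0.    ] | [-0.0711  0.0342  0.0184] [ 0.0009 -0.0003  0.    ] F [ 0.7339 -0.3674 -0.2099] w 0.022841288195869402
```

Request:
drive_tool:
  motion: "0 0 0 0 0 0.001 0;0 0 0 0 0 0.001 0"

```text
clock: 9.4
position: [0.439, 0.0518, 0.0564]
ee_rot: [0.002, -0.012, 1.0, -0.001]
contact_force: [-2.1, -0.6, 9.4]
width: 0.0231
```

Run:
```python
from h import *
np.set_printoptions(suppress=True,precision=4)
plan([.437,.0515,.0567],181.4,1)
snap('scene','s5'); p=load('s5')[0]; P=cloud('s5')
cv2.imwrite('pics/c5.png',cv2.resize(p[180:300,210:330,::-1],(600,600),interpolation=cv2.INTER_CUBIC))
reg=(abs(P[...,0]-.50)<.09)&(abs(P[...,1]-.053)<.05)&(P[...,2]>.013)&(P[...,2]<.09)&(p.min(2)>110)
n,l,st,ce=cv2.connectedComponentsWithStats(reg.astype(np.uint8))
for i in range(1,n):
    if st[i,4]>40:
        q=P[l==i]; print(st[i],q.mean(0),q.min(0),q.max(0),cv2.minAreaRect((q[:,:2]*1000).astype(np.float32)))
```

```text
clock 9.4 pos [0.439  0.0518 0.0564] rv [-0.0899  0.2003  0.0317] t [ 0.002  -0.0002 -0.0004] | [-0.0899  0.2003  0.0317] [ 0.002  -0.0002 -0.0004] F [-2.0765 -0.5777  9.4007] w 0.023089992159536228
[255 202  39  55 770] [0.4996 0.0544 0.034 ] [0.4405 0.0224 0.0134] [0.5562 0.0844 0.0578] ((498.26025390625, 53.19182586669922), (114.43010711669922, 60.262271881103516), 1.4292025566101074)
```

View pics/c5.png

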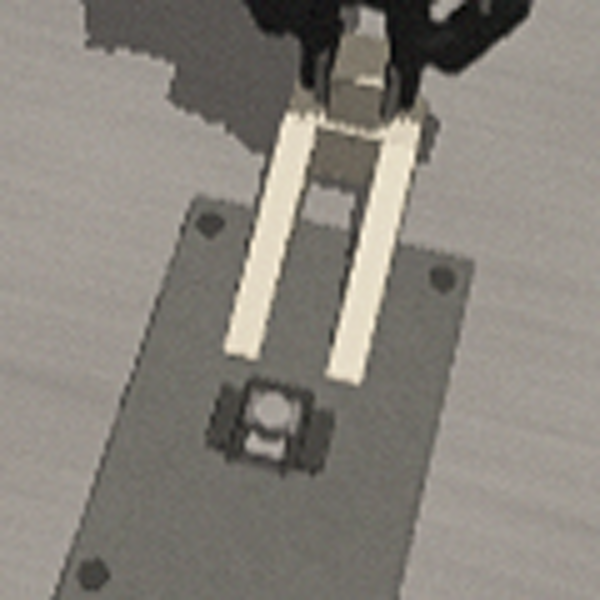

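Flat on the cover, tips about 33 mm short of the pin, tines straddling the pin line. Now a gentle slide, with about 105 mm to go in all.

Request:
drive_tool:
  motion: "0 0.2 0 -0.006 0 -0.0003 0;0 0 0 -0.006 0 0 0;0 0 0 -0.006 0 0 0;0 0 0 -0.006 0 0 0;0 0 0 -0.006 0 0 0"

```text
clock: 10.07
position: [0.4706, 0.0525, 0.0567]
ee_rot: [0.0, -0.012, 1.0, -0.001]
contact_force: [-0.2, -0.2, 1.6]
width: 0.0232
```

Run:
```python
from h import *
np.set_printoptions(suppress=True,precision=4)
plan([.544,.0541,.0565],181.4,1)
```

```text
clock 10.075 pos [0.4706 0.0525 0.0567] rv [-0.0927  0.0087  0.0282] t [-0.0734 -0.0003  0.0002] | [-0.0927  0.0087  0.0282] [-0.0734 -0.0003  0.0002] F [-0.1647 -0.1869  1.5572] w 0.02317640430916096
```

Request:
drive_tool:
  motion: "0 0 0 -0.005 0 0.0002 0;0 0 0 -0.005 0 0 0;0 0 0 -0.005 0 0 0;0 0 0 -0.005 0 0.0002 0"

```text
clock: 10.58
position: [0.4921, 0.053, 0.0567]
ee_rot: [0.0, -0.012, 1.0, -0.001]
contact_force: [-1.8, 0.5, 5.6]
width: 0.0233
```

Run:
```python
from h import *
np.set_printoptions(suppress=True,precision=4)
plan([.544,.0541,.0565],181.4,1)
snap('scene','s6'); p=load('s6')[0]
cv2.imwrite('pics/c6.png',cv2.resize(p[200:300,220:320,::-1],(600,600),interpolation=cv2.INTER_CUBIC))
```

```text
clock 10.575 pos [0.4921 0.053  0.0567] rv [-0.104   0.0082  0.0308] t [-0.0519 -0.0002  0.0002] | [-0.104   0.0082  0.0308] [-0.0519 -0.0002  0.0002] F [-1.8384  0.5225  5.6306] w 0.02326545459438662
```

View pics/c6.png

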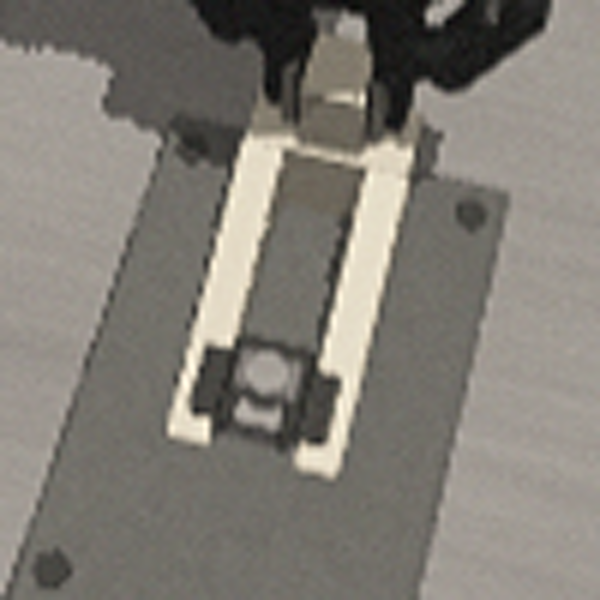

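The tines lie one each side of the pin, under both feet, tips about 20 mm past the pin. Continue slowly.

Request:
drive_tool:
  motion: "0 0 0 -0.004 0 0 0;0 0 0 -0.004 0 0 0;0 0 0 -0.004 0 0 0;0 0 0 -0.004 0 0 0"

```text
clock: 11.12
position: [0.5075, 0.0534, 0.0567]
ee_rot: [-0.002, -0.013, 1.0, -0.001]
contact_force: [-4.3, 0.0, 5.8]
width: 0.0234
```

Run:
```python
from h import *
np.set_printoptions(suppress=True,precision=4)
plan([.544,.0541,.0565],181.4,1)
```

```text
clock 11.125 pos [0.5075 0.0534 0.0567] rv [-0.1027 -0.1777  0.0444] t [-0.0365 -0.0003  0.0001] | [-0.1027 -0.1777  0.0444] [-0.0365 -0.0003  0.0001] F [-4.2948  0.0392  5.8261] w 0.023405068917450124
```

Request:
drive_tool:
  motion: "0 -0.2 0 -0.003 0 0 0;0 0 0 -0.003 0 0 0;0 0 0 -0.003 0 0 0;0 0 0 -0.003 0 0 0;0 0 0 -0.003 0 0 0"

```text
clock: 11.75
position: [0.5245, 0.0538, 0.0567]
ee_rot: [0.001, -0.013, 1.0, -0.001]
contact_force: [-1.0, 0.3, 2.4]
width: 0.0233
```

Run:
```python
from h import *
np.set_printoptions(suppress=True,precision=4)
plan([.544,.0541,.0565],181.4,1)
snap('scene','s7'); p=load('s7')[0]
cv2.imwrite('pics/c7.png',cv2.resize(p[200:300,220:320,::-1],(600,600),interpolation=cv2.INTER_CUBIC))
```

```text
clock 11.75 pos [0.5245 0.0538 0.0567] rv [-0.104   0.1129  0.041 ] t [-0.0195 -0.0002  0.0002] | [-0.104   0.1129  0.041 ] [-0.0195 -0.0002  0.0002] F [-1.02    0.2573  2.3755] w 0.023294650697287467
```

View pics/c7.png

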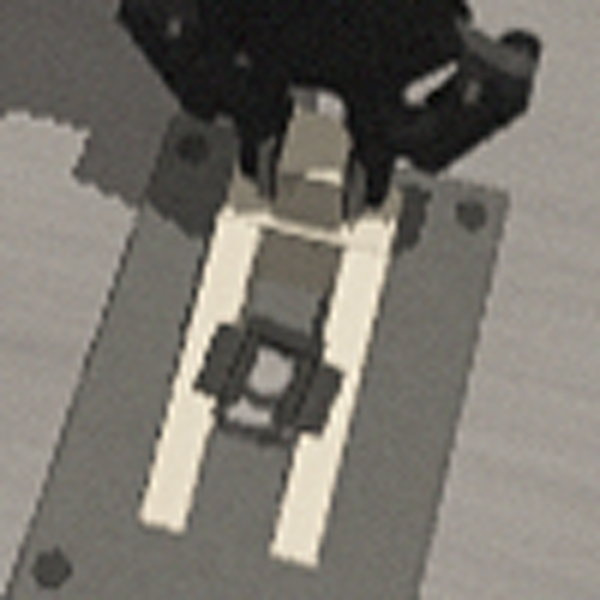

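Tips about 52 mm past the pin. The clip has risen to the head and turned slightly, and the force has dropped. Keep going to about 72 mm.

Request:
drive_tool:
  motion: "0 0.1 0 -0.003 0 0 0;0 0 0 -0.003 0 0 0;0 0 0 -0.003 0 0 0;0 0 0 -0.003 0 0 0;0 0 0 -0.003 0 0 0"

```text
clock: 12.42
position: [0.5411, 0.0542, 0.0567]
ee_rot: [0.001, -0.013, 1.0, -0.001]
contact_force: [-1.4, -1.0, 2.8]
width: 0.0234
```

Run:
```python
from h import *
np.set_printoptions(suppress=True,precision=4)
plan([.544,.0541,.0565],181.4,1)
snap('scene','s8'); p=load('s8')[0]
cv2.imwrite('pics/c8.png',cv2.resize(p[200:300,220:320,::-1],(600,600),interpolation=cv2.INTER_CUBIC))
```

```text
clock 12.425 pos [0.5411 0.0542 0.0567] rv [-0.1011  0.0644  0.0342] t [-0.0029 -0.0002  0.0002] | [-0.1011  0.0644  0.0342] [-0.0029 -0.0002  0.0002] F [-1.4341 -1.0404  2.8396] w 0.023405976107175444
```

View pics/c8.png

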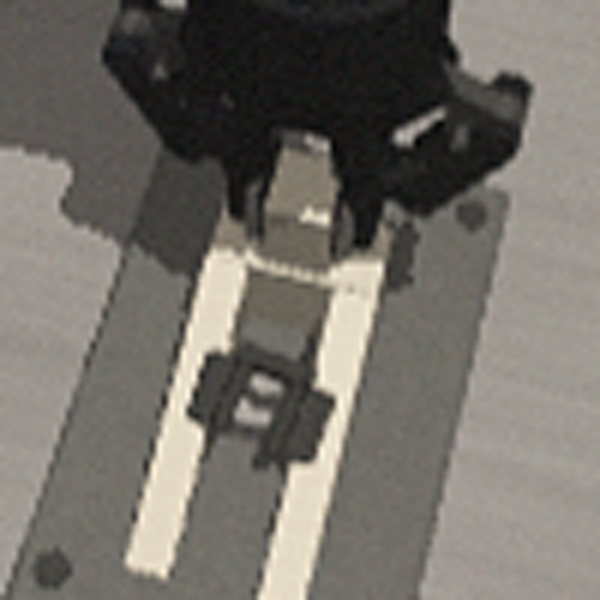

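Run:
```python
from h import *
np.set_printoptions(suppress=True,precision=4)
for t in('s5','s7','s8'):
    p=load(t)[0].astype(int); P=cloud(t)
    m=(abs(P[...,0]-.585)<.04)&(abs(P[...,1]-.055)<.035)&(p.max(2)<95)&(P[...,2]>.017)&(P[...,2]<.08)
    q=P[m]; print(t,len(q),q.mean(0),np.percentile(q,[5,50,95],axis=0).tolist())
    b=(abs(P[...,0]-.587)<.015)&(abs(P[...,1]-.055)<.015)&(p.min(2)>110)&(P[...,2]>.017); q=P[b]; print(' bright',len(q),np.median(q,0) if len(q) else 0, q[:,2].max() if len(q) else 0)
```

```text
s5 235 [0.5905 0.0564 0.0282] [[0.5750577666598495, 0.033818298924064814, 0.021113319702400192], [0.5922852325539705, 0.05761589808228246, 0.02863013316198959], [0.6022136078202253, 0.07769450390360522, 0.035822507797007706]]
 bright 84 [0.5923 0.056  0.0389] 0.04250608371399911
s7 291 [0.5896 0.0566 0.0396] [[0.5755777606606751, 0.03719922526405702, 0.02226000576550069], [0.5906671910605282, 0.05739085442428986, 0.04188968230336343], [0.6027620071999392, 0.07628130112003836, 0.047386402141564254]]
 bright 61 [0.593  0.0554 0.0386] 0.04185413961482898
s8 351 [0.59   0.0564 0.0467] [[0.5484091873118632, 0.035332867794460904, 0.025141288868163414], [0.5960068965254571, 0.05721662939861781, 0.04445596192566359], [0.6133023009145193, 0.0772338976964293, 0.07554136827151914]]
 bright 73 [0.5762 0.0553 0.3824] 0.38474536826676065
```

Tips are at about 69 mm and the clip is up some 13–16 mm. A few millimetres more for margin, still within 65–80.

Request:
drive_tool:
  motion: "0 0 0 -0.0025 0 0 0;0 0 0 -0.0025 0 0 0;0 0 0 0 0 0 0;0 0 0 0 0 0 0"

```text
clock: 12.98
position: [0.5473, 0.0544, 0.0567]
ee_rot: [0.001, -0.013, 1.0, -0.001]
contact_force: [-1.0, 0.1, 2.2]
width: 0.0232
```

Run:
```python
from h import *
np.set_printoptions(suppress=True,precision=4)
plan([.544,.0541,.0565],181.4,1)
snap('scene','s9'); p=load('s9')[0]
cv2.imwrite('pics/c9.png',cv2.resize(p[220:300,220:300,::-1],(600,600),interpolation=cv2.INTER_CUBIC))
for t in('s8','s9'):
    p=load(t)[0].astype(int); P=cloud(t)
    m=(abs(P[...,0]-.592)<.025)&(abs(P[...,1]-.055)<.028)&(p.max(2)<95)&(P[...,2]>.03)&(P[...,2]<.08)
    q=P[m]; print(t,len(q),q.mean(0),np.percentile(q,[3,50,97],axis=0).tolist())
```

```text
clock 12.975 pos [0.5473 0.0544 0.0567] rv [-0.1031  0.1208  0.034 ] t [ 0.0033 -0.0002  0.0002] | [-0.1031  0.1208  0.034 ] [ 0.0033 -0.0002  0.0002] F [-1.0087  0.1318  2.151 ] w 0.023211534172491832
s8 253 [0.5995 0.0569 0.043 ] [[0.5859241548076408, 0.03561489376746697, 0.03369163181832307], [0.5988994150856393, 0.05745862887676033, 0.04385826279526772], [0.6140137946505249, 0.07747405868348675, 0.04884444390513894]]
s9 105 [0.6093 0.0563 0.0395] [[0.5949380631677058, 0.038708149349597175, 0.032468824151102554], [0.6120299438472299, 0.05578462865096366, 0.03990087984965329], [0.616833822439818, 0.07557132015830609, 0.04351866299737774]]
```

View pics/c9.png

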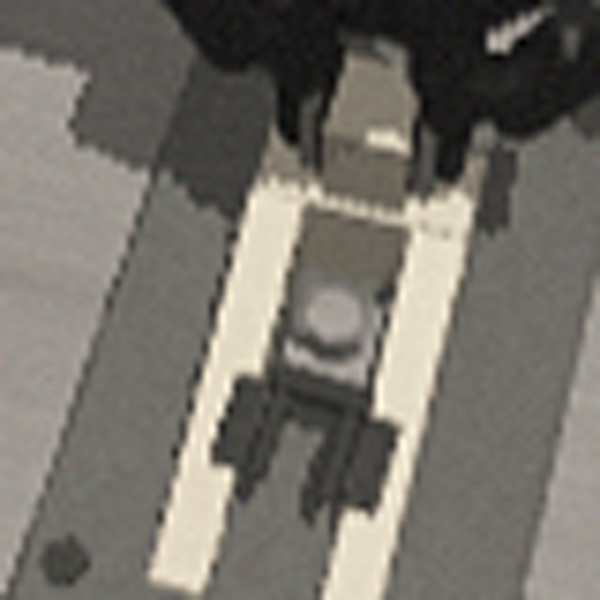

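The clip is right off, resting on the tines in front of the bare pin at (335,310 in the crop). Tips are about 75 mm past it. Release and retreat.

Request:
drive_tool:
  motion: "0 0 0 0 0 0 60;0 0 0 0 0 0 100;0 0 0 0 0 0 100;0 0 0 0 0 0 100;0 0 0 0 0 0 100;0 0 0 0 0 0 100"

```text
clock: 13.78
position: [0.5469, 0.0545, 0.056]
ee_rot: [0.001, -0.012, 1.0, -0.001]
contact_force: [-0.8, 1.0, 0.0]
width: 0.0853
```

Request:
drive_tool:
  motion: "0 0 0 0 0 -0.015 100;0 0 0 0 0 -0.03 100;0 0 0 0 0 -0.05 100;0 0 0 0 0 -0.05 100;0 0 0 0.05 0 -0.03 100;0 0 0 0.06 0 0 100;0 0 0 0.06 0 0 100;0 0 0 0 0 0 100;0 0 0 0 0 0 100"

```text
clock: 14.9
position: [0.3745, 0.0503, 0.2447]
ee_rot: [0.008, -0.012, 1.0, -0.001]
contact_force: [0.3, 0.1, 0.4]
width: 0.0852
```

Run:
```python
from h import *
np.set_printoptions(suppress=True,precision=4)
plan([.544,.0541,.0565],181.4,1)
snap('scene','s10');snap('wrist','w10'); p=load('s10')[0]
w=load('w10')[0]
cv2.imwrite('pics/c10.png',np.hstack([cv2.resize(p[190:310,200:320,::-1],(400,400),interpolation=cv2.INTER_CUBIC),cv2.resize(w[:,:,::-1],(400,400))]))
P=cloud('s10'); p=p.astype(int)
m=(abs(P[...,0]-.60)<.05)&(abs(P[...,1]-.055)<.035)&(p.max(2)<95)&(P[...,2]>.017)&(P[...,2]<.07); q=P[m]; print(len(q),q.mean(0),np.percentile(q,[3,97],axis=0).tolist())
m=(abs(P[...,0]-.60)<.09)&(abs(P[...,1]-.055)<.05)&(p.min(2)>125)&(P[...,2]>.0135)&(P[...,2]<.1); q=P[m]; print(len(q),q.min(0),q.max(0),cv2.minAreaRect((q[:,:2]*1000).astype(np.float32)))
```

```text
clock 14.9 pos [0.3745 0.0503 0.2447] rv [-0.1512  0.8777  0.0246] t [-0.1666  0.0001  0.1908] | [-0.1512  0.8777  0.0246] [-0.1666  0.0001  0.1908] F [0.3337 0.0646 0.4428] w 0.08518135822149421
69 [0.5905 0.054  0.0275] [[0.5625252740670267, 0.03996877592350405, 0.017717390960652737], [0.6028729184564374, 0.08472072760113161, 0.039937356367382014]]
1235 [0.5352 0.0251 0.0135] [0.6631 0.0868 0.0872] ((599.0406494140625, 55.62254333496094), (127.3999252319336, 60.35157012939453), 1.0167595148086548)
```

View pics/c10.png

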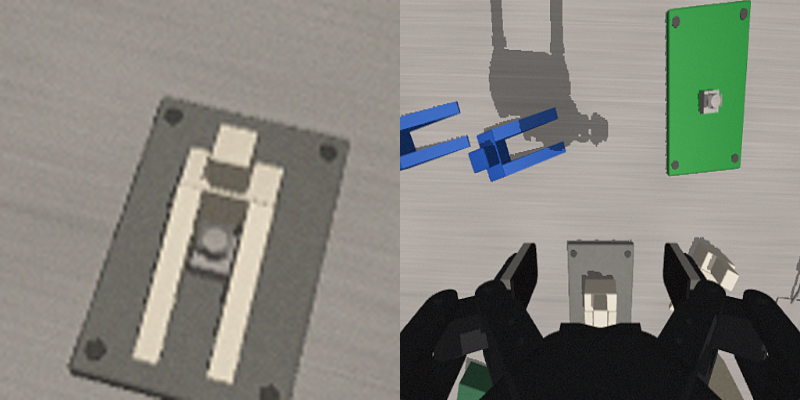

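The wedge stands flat with the pin bare in its slot, but the clip has left the tines. I look for it.

Run:
```python
from h import *
snap('top','t10')
a=load('t10')[0]; cv2.imwrite('pics/c11.png',np.vstack([np.hstack([cv2.resize(load('s10')[0][180:,120:420,::-1],(400,272)),cv2.resize(a[20:224,100:400,::-1],(400,272))])]))
```

```text
(no output)
```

View pics/c11.png

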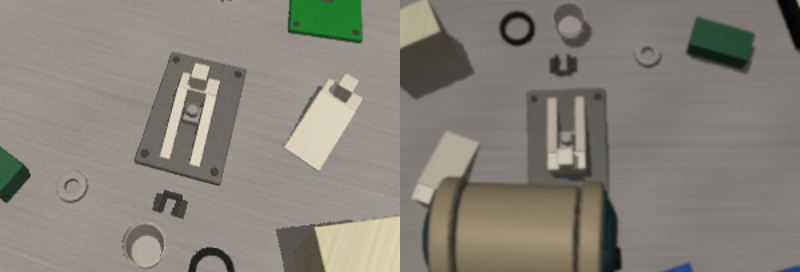

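View pics/s10.png

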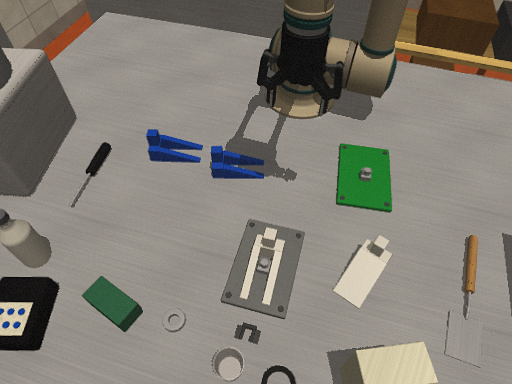

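Run:
```python
from h import *
np.set_printoptions(suppress=True,precision=4)
snap('scene','s12')
for t in('s10','s12'):
    P=cloud(t); p=load(t)[0]
    m=(abs(P[...,0]-.73)<.05)&(abs(P[...,1]-.05)<.035)&(p.max(2)<90)&(P[...,2]>-.005)&(P[...,2]<.05)
    n,l,st,ce=cv2.connectedComponentsWithStats(m.astype(np.uint8)); i=1+np.argmax(st[1:,4]); q=P[l==i]; print(t,st[i],ce[i],q.mean(0),q.min(0),q.max(0))
```

```text
s10 [234 322  27  22 300] [247.58 332.14] [0.7215 0.0621 0.0074] [ 0.704   0.0379 -0.0019] [0.7383 0.0847 0.0168]
s12 [234 322  27  22 296] [247.6655 332.1655] [0.7215 0.0623 0.0073] [ 0.7039  0.0379 -0.0032] [0.7383 0.0846 0.0159]
```

The clip rests still on the work surface at (0.72, 0.06), about 0.13 m beyond the pin and clear of the plate. Fetching it would mean taking the wedge away again or using the fingers, both against the task, so I hand in.

```bash
python3 -c "
from rig import sign_off,get_state
s=get_state();print(s['clock'],s['contact_force']);print(sign_off())"
```

```text
15.1 [0.76962192 1.13614925 0.94238865]
the job is handed in; nothing more can be done
None
```

The clip is off the pin and the wedge is still on the cover where I let go of it. However, the clip ended up farther away than I'd like. I took the white slotted wedge by its handle, set it flat on the grey cover and slid it in along +x, one tine each side of the pin. I stopped with the tine tips about 75 mm past the pin, then released it and backed the arm away.

**Last checks:**
- **Pin and wedge:** the pin is bare, and the wedge lies flat on the cover with the pin in its slot.
- **Forces and time:** my readings between moves showed at most about 4 N along the slide and 9 N downward. I handed in at 15.1 s, with the arm clear.
- **Clip (the weak point):** right after the slide it sat on the tines just ahead of the pin. Once I released the wedge and lifted clear, it was no longer there. It had left the tines and come off the cover, probably by sliding down the slope.
- **Where the clip is now:** it lies still on the work surface, about 13 cm beyond the pin and 3–6 cm past the edge of the plate. I took that as "close by" but cannot confirm it counts. I left it because bringing it back would have meant moving the wedge again or touching the clip with the fingers.

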